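Bring the silver mount up to the polishing brush

ROBOT

A 7-joint arm with a two-finger parallel gripper is mounted at the origin on the work surface. World frame = base frame: x ahead of the robot, y to its left, z up, the work surface at z = 0. Lengths are in m, angles in rad, forces in N, time in s.
With the tool pointing down it reaches from about 0.425 to 0.8 m from the base axis. Payload 8.3 kg.
Tool frame: the origin (TCP) lies at the very end of the fingers, on their centre line; the grasp point (between the pads) lies 19 mm behind it (bot.tcp_to_grasp is the z of the grasp point in the tool frame, in m); z points along the fingers, y is the line along which they close (so a half turn about z gives the same grasp; the last joint's range is limited). The gripper opens to 85 mm and grips with 20 to 120 N. Pads are 22 mm wide; open, the fingers measure 114 mm over their backs; the gripper's body (76 mm by 85 mm) begins 54 mm behind the grasp point. The pads swing forward as they close: fully open they stand 13 mm farther back than shut.
Start: joints at [1.262, 0.383, 0.016, 1.37, -0.006, 1.388, -0.046], TCP at [0.152, -0.606, 0.231] pointing down, gripper open.
Joint ranges: [-2.95, 2.95], [-0.25, 2.06], [-1.52, 1.56], [0.18, 2.33], [-1.44, 4.58], [0.02, 2.06], [-3.01, 3.01]. Speed limits (rad/s): [2.39, 2.39, 3.01, 3.01, 3.14, 3.14, 3.14].

INTERFACE

Orientations are given as a 3x3 rotation matrix whose columns are the frame's x, y, z axes.
In Python, from bench import bot gives the robot as it stands.
- The arm moves only by the shell command python3 -m handwheel 'ROWS'. ROWS is a JSON object of lists of equal length, an entry for each row: "delta_pos": the shift along the tool's x, y, z normalised to -1 to 1, where 1 is 0.05 m, a list of three; "turn": the turn, a rotation vector about the tool's x, y, z normalised to -1 to 1, where 1 is 0.15 rad, a list of three; "gripper": the gripper's target within -1 to 1 (fully open at 1, half-way at 0, shut at -1). A call has 1 to 8 rows; each row shifts and turns the commanded pose from where the row before left it, along the tool's axes as they then stand; what a row does not reach is not made up. A row lasts 1/8 s, in which the tool goes at most 62.5 mm and 10.7 degrees, less where a joint would pass 70% of its speed; a pose out of reach is approached as far as the arm can. A call with a number of a shift or a turn outside -1 to 1 is refused whole. A call with a gripper value outside its range is refused whole. The fingers move at their own pace and stop on an object; the grip force is fixed at half the most. Time passes only in rows, so rows that do not move let the fingers close. It gives the time, the measured TCP pose, the force, the opening and the grip force at its end, in the units of the state.
- bot.get_state(): the state, without advancing time (a new reading comes with each control period).
- bot.camera(name): name is "scene" or "top"; returns the picture (400x640x3 uint8, red, green, blue); there is no depth.
- bot.camera_info(name): a dict with "K" (3x3 intrinsics, pixels), "position" and "orientation" of the camera in the world. Camera axes: x right, y up, looking along -z (the intrinsics and any distortion apply to the point x, -y, -z); pixel columns grow to the right and rows downward; lengths in m; the calibration is good to about 2 mm. A picture is of the moment at which its call begins. camera_info takes no time and is no camera call.
- bot.close_job(): hands the job in; it is judged then, once.
Trained networks look in the newest picture that a camera, given by its name, has taken for a name from the list of things; names that differ only in an ending like _2 or _b are one class to them, and where a whole thing is asked for, a point or a joint stands for the part that bears it (a point fixed in the world has none). Each returns a list of dicts, best first, with "score" (0 to 1); they miss things now and then, are a little off and sometimes report something else, mostly with a low value. They report only what shows in the picture. A call takes as long as a camera call.
- bot.search_frame(camera, thing): "uv" ([column, row] in pixels, amid what is visible of it).
- bot.outline_of(camera, thing): "pixels" (400x640 bool, what is visible of it) and "uv" ([column, row] in pixels, amid what is visible of it).
The state is a dict: "time": time; "q": joint angles; "qvel": joint speeds; "joint_efforts": joint torques, N m; "tool_pos": TCP position; "orientation": TCP orientation; "force": force on the tool from outside, world axes, zero at the start; "ft_torque": the same for the moment, N m; "grip_width": opening from 0.0 (shut) to 1.0 (fully open); "finger_force": force on a finger pad.
Only numpy, scipy, OpenCV 4.12 (cv2) and the standard library are available. Lean on these libraries where they do the work, as an engineer would, in place of code of your own. Each camera call takes 0.05 s, during which the arm holds its last target. There are 200 camera calls.

TASK

Press the red lock button on the sliding carriage down with a fingertip and, keeping it held down, push the carriage gently along its rail until it rests against the yellow end stop by the brush; pause there briefly with the button still down, then let the button up so that the carriage is locked at the stop, and move clear. Only press and push: grip or lift nothing and use no great force. Do not touch the silver mount riding on the carriage, and leave the jugs, the tin and the loose brass mount where they stand.

Things in the scene. Friction and masses are not known exactly. Their poses are not given: they have to be found in the camera images.
- station: Grey base plate of the brushing station, 160 x 500 x 12 mm, fixed to the bench. Origin: centre of its underside. Its +y is the way the carriage slides to the stop; z up. Two guide rods run along y. Beyond the stop, at y = +205 mm, stand a yellow brush wheel (90 mm) and its green motor, top at z = 123 mm; they do not turn.
- carriage (a joint): Slide of the aluminium carriage (130 mm across the rail, 220 mm along it, top 46 mm above the bench, about 1 kg) along the station's +y: 0 at the start, 0.160 m at the stop. Sliding takes about 2 N. A toothed lock, a notch every 20 mm 3 mm of play (5 mm at the stop), holds it unless the button is over about 5 mm down, and catches again when it is let up.
- button (a joint): How far the red lock button is pressed, straight down: 0 is up, 0.008 m is fully down. A spring pushes it up with about 2 N at first and 6 N fully down.
- button_top (a point): Centre of the flat top of the round red button, 36 mm across (flat part 30 mm). It rides on the carriage, on the rail's centre line, 70 mm behind (-y of) the carriage's middle; 74 mm above the bench when up. Black housing around it: 62 mm across the rail, 50 mm along it, top 62 mm above the bench.
- guard_face (a point): Blue thumb guard, an upright plate fixed on the carriage, 70 mm wide across the rail, 10 mm thick, top 96 mm above the bench. This point is the middle of its face towards the button, 25 mm from the button's centre in the station's +y, 85 mm above the bench. A fingertip standing on the button can push this face to slide the carriage.
- end_stop (a point): Top middle of the near face of the yellow end stop, a block across the rail; 50 mm above the bench, at y = +140 mm in the station's frame. The carriage's leading edge rests here at the end.
- mount: Silver neck mount of a jug with lid and handle, fixed on the carriage: 62 mm across, 70 mm high, its top 126 mm above the bench. Origin: centre of its underside, 125 mm from the button's centre in the station's +y. The handle sticks out 56 mm towards the station's +x. Not to be touched.
- jug_a: Clear glass jug with silver top and handle, loose, 110 mm across the foot, 216 mm high, 0.8 kg; handle reaches 68 mm out. Origin: centre of its underside. Leave alone.
- jug_b: A second jug of the same make. Leave alone.
- tin: Round blue polish tin, loose, 76 mm across, 38 mm high. Origin: centre of its underside. Leave alone.
- spare: Loose brass neck mount without handle, 62 mm across, 70 mm high. Origin: centre of its underside. Leave alone.

How it is judged:
On the way, in this order (a step that is already met when the one before it is completed fails the run):
1. the lock button is pressed down while the carriage is still at its start (value of joint button above 0.0035 m and value of joint carriage below 0.012 m), for 0.05 s.
2. the carriage is at the end stop with the button still held down (value of joint carriage above 0.1565 m and value of joint button above 0.0035 m), for 0.1 s.
At the end, for the whole second after the job is handed in: The carriage rests within 5.5 mm of the end stop, the button is up again (within 1.5 mm) so that it is locked there, and both jugs, the tin and the brass mount stand upright within 15 mm of where they were (value of joint carriage above 0.1545 m and value of joint button below 0.0015 m and velocity of joint carriage below 0.01 m/s and distance of each of jug_a, jug_b, tin, spare from where it was at the start of the episode below 0.015 m and angle between each of jug_a, jug_b, tin, spare's own z axis and vertical below 0.1 rad); the robot touches nothing.
It fails at once if a jug, the tin or the loose brass mount is knocked, lifted or carried (over 15 mm) (distance of any of jug_a, jug_b, tin, spare from where it was at the start of the episode above 0.015 m).
It fails at once if the silver mount on the carriage is touched (over 1 N) (contact force between any of the fingers, the arm and mount above 1 N).
It fails at once if the button is let up on the way, between leaving the start and reaching the stop (value of joint carriage between 0.012 and 0.148 m and value of joint button below 0.002 m).
It fails at once if the station is gripped or forced: fingers press on it or its carriage with more than 38 N (contact force between the fingers and station above 38 N).
It fails at once if the carriage is slammed (faster than 0.35 m/s) (velocity of joint carriage above 0.35 m/s).
It also fails if it takes over 38 s, if anything falls off the work surface, if the arm or the gripper's body presses on something with over 40 N, if the wrist force passes 120 N, or if a joint passes its speed limit or range.

## Working session

There is one attempt and no reset: what is moved stays moved. The work goes in short steps, Python scripts to look and compute and a shell command to move; the robot and the scene stay as the last step left them, time stands still between calls to the robot, and variables do not carry over. Pictures are saved under pics/ and viewed, at most 10 in all, crops included, and the job is handed in when it is done.

```bash
mkdir -p pics
cat > h.py <<'E'
import numpy as np, cv2
from bench import bot
def ray(cam,uv):
    c=bot.camera_info(cam);K=np.array(c["K"]);p=np.linalg.inv(K)@[uv[0],uv[1],1]
    return np.array(c["position"]),np.array(c["orientation"])@[p[0],-p[1],-p[2]]
def atz(cam,uv,z):
    o,d=ray(cam,uv);return o+d*(z-o[2])/d[2]
def proj(cam,P):
    c=bot.camera_info(cam);v=np.array(c["orientation"]).T@(np.array(P)-c["position"])
    q=np.array(c["K"])@[v[0],-v[1],-v[2]];return q[:2]/q[2]
E
python3 - <<'E'
from h import *
Z=dict(button_top=.074,guard_face=.085,end_stop=.05,mount=.09,spare=.035,tin=.019,jug=.1,station=.012)
for c in("top","scene"):
    im=bot.camera(c);cv2.imwrite(f"pics/{c}0.png",im[:,:,::-1])
    print(c,{k:v for k,v in bot.camera_info(c).items()})
    for t in ("button_top","guard_face","end_stop","mount","spare","tin","jug_a","station"):
        for r in bot.search_frame(c,t)[:2]: print(t,np.round(r["uv"]),round(r["score"],2),atz(c,r["uv"],Z[t.split("_a")[0]]).round(3))
s=bot.get_state();print(s["time"],s["tool_pos"],s["orientation"],s["grip_width"])
E
```

```text
top {'K': array([[427.13370205,   0.        , 319.87270276],
       [  0.        , 427.13370205, 201.59135051],
       [  0.        ,   0.        ,   1.        ]]), 'position': array([0.47428007, 0.03150003, 1.26871071]), 'orientation': array([[-0.02398244,  0.99477118, -0.09927306],
       [-0.99966596, -0.02290584,  0.01197068],
       [ 0.00963415,  0.09952698,  0.99498822]])}
button_top [383. 199.] 0.41 [ 0.596 -0.16   0.074]
guard_face [363. 204.] 0.87 [ 0.584 -0.103  0.085]
end_stop [314. 215.] 0.91 [0.559 0.033 0.05 ]
mount [344. 204.] 0.71 [ 0.583 -0.048  0.09 ]
spare [290. 273.] 0.55 [0.394 0.108 0.035]
tin [310. 154.] 0.69 [0.742 0.042 0.019]
jug_a [449. 170.] 0.62 [ 0.671 -0.343  0.1  ]
jug_a [240. 164.] 0.61 [0.699 0.235 0.1  ]
station [313. 212.] 0.63 [0.568 0.038 0.012]
scene {'K': array([[380.7306599 ,   0.        , 312.867896  ],
       [  0.        , 380.7306599 , 198.05109559],
       [  0.        ,   0.        ,   1.        ]]), 'position': array([1.02421214, 0.68934047, 0.58922159]), 'orientation': array([[-0.84799627, -0.2919302 ,  0.4423563 ],
       [ 0.52994005, -0.45424782,  0.71611623],
       [-0.00811657,  0.84168621,  0.53990596]])}
button_top [232. 153.] 0.2 [ 0.676 -0.347  0.074]
guard_face [301. 186.] 0.57 [ 0.607 -0.044  0.085]
end_stop [355. 221.] 0.79 [0.552 0.114 0.05 ]
end_stop [332. 271.] 0.32 [0.695 0.226 0.05 ]
mount [309. 187.] 0.78 [ 0.595 -0.022  0.09 ]
spare [403. 199.] 0.61 [0.371 0.089 0.035]
tin [281. 240.] 0.98 [0.718 0.049 0.019]
tin [352. 221.] 0.42 [0.53  0.078 0.019]
jug_a [330. 270.] 0.96 [0.727 0.264 0.1  ]
jug_a [230. 154.] 0.88 [ 0.699 -0.293  0.1  ]
station [358. 223.] 0.61 [0.519 0.085 0.012]
0.9 [ 0.15212158 -0.60618838  0.23131453] [[ 9.69929883e-01  2.43384508e-01  5.09665829e-05]
 [ 2.43384507e-01 -9.69929885e-01  2.47091937e-05]
 [ 5.54478468e-05 -1.15617087e-05 -9.99999998e-01]] 1.004473691454786
```

View pics/top0.png

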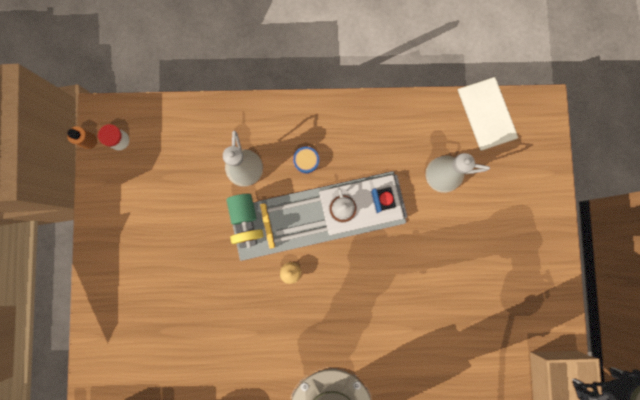

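View pics/scene0.png

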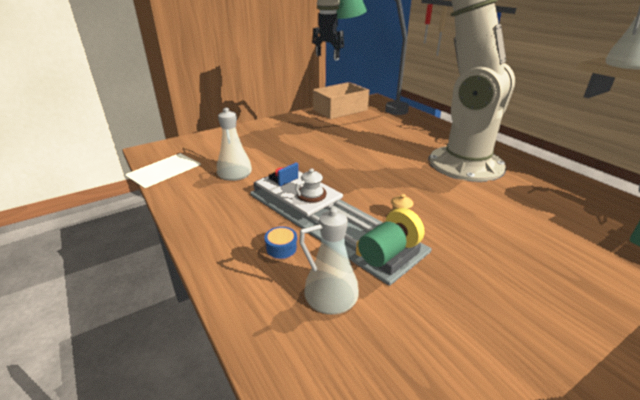

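The top picture shows the carriage with the red button at about (387,199), the blue guard at (377,201), the mount at (343,208) and the yellow stop at (268,225). The jugs are at (243,165) and (445,172). The scene view agrees, with the button mostly hidden behind the guard at (280,174). Next I'll measure the rail direction by colour.

Run:
```python
from h import *
im=cv2.imread("pics/top0.png");hsv=cv2.cvtColor(im,cv2.COLOR_BGR2HSV).astype(int)
h,s,v=hsv[...,0],hsv[...,1],hsv[...,2]
R=np.zeros(h.shape,bool);R[165:265,225:412]=1
def cen(m,z,n):
    m=(m&R).astype(np.uint8);k,l,st,c=cv2.connectedComponentsWithStats(m);i=1+st[1:,4].argmax()
    print(n,c[i].round(1),st[i],atz("top",c[i],z).round(4));return l==i,atz("top",c[i],z)
red,b=cen(((h<6)|(h>174))&(s>170)&(v>120),.074,"red")
blu,g=cen((h>100)&(h<125)&(s>120),.096,"blue")
yel,e=cen((h>18)&(h<32)&(s>150)&(v>120)&(np.arange(640)[None]>258),.05,"stop")
for n,m,z in(("blue",blu,.096),("stop",yel,.05)):
    r=cv2.minAreaRect(np.argwhere(m)[:,::-1].astype(np.float32));p=cv2.boxPoints(r);print(n,r,[atz("top",q,z)[:2].round(3) for q in p])
    
o=bot.outline_of("top","carriage")
for x in o[:1]:
    r=cv2.minAreaRect(np.argwhere(x["pixels"])[:,::-1].astype(np.float32));print("carr",x["score"],r,[atz("top",q,.046)[:2].round(3) for q in cv2.boxPoints(r)])
o=bot.outline_of("top","station")
for x in o[:1]:
    r=cv2.minAreaRect(np.argwhere(x["pixels"])[:,::-1].astype(np.float32));print("stat",x["score"],r,[atz("top",q,.012)[:2].round(3) for q in cv2.boxPoints(r)])
for n,d in(("b-stop",e-b),):print(n,d, np.degrees(np.arctan2(-d[0],d[1])))
cv2.imwrite("pics/crop.png",cv2.resize(im[160:270,225:415],None,fx=4,fy=4,interpolation=cv2.INTER_CUBIC))
```

```text
red [386.1 198.2] [380 192  13  13 134] [ 0.5988 -0.1698  0.074 ]
blue [376.4 199.8] [373 190   8  21  90] [ 0.5926 -0.1388  0.096 ]
stop [266.9 222.1] [261 204  13  43 141] [0.5406 0.1693 0.05  ]
blue ((376.295166015625, 200.04388427734375), (21.02275276184082, 4.749326229095459), 77.90524291992188) [array([ 0.62 , -0.127]), array([ 0.622, -0.14 ]), array([ 0.565, -0.15 ]), array([ 0.562, -0.137])]
stop ((267.2882385253906, 225.0470428466797), (43.38609313964844, 4.447074890136719), 77.47119140625) [array([0.592, 0.187]), array([0.594, 0.175]), array([0.473, 0.149]), array([0.471, 0.162])]
carr 0.72 ((360.3086853027344, 204.5198516845703), (46.352149963378906, 77.45184326171875), 77.73522186279297) [array([0.63 , 0.023]), array([ 0.673, -0.198]), array([ 0.541, -0.221]), array([ 0.499, -0.002])]
stat 0.89 ((314.38958740234375, 210.07171630859375), (64.93934631347656, 176.95126342773438), 77.22875213623047) [array([0.617, 0.308]), array([ 0.723, -0.207]), array([ 0.533, -0.242]), array([0.431, 0.267])]
b-stop [-0.05811621  0.33907323 -0.024     ] 9.725833340185526
```

View pics/crop.png

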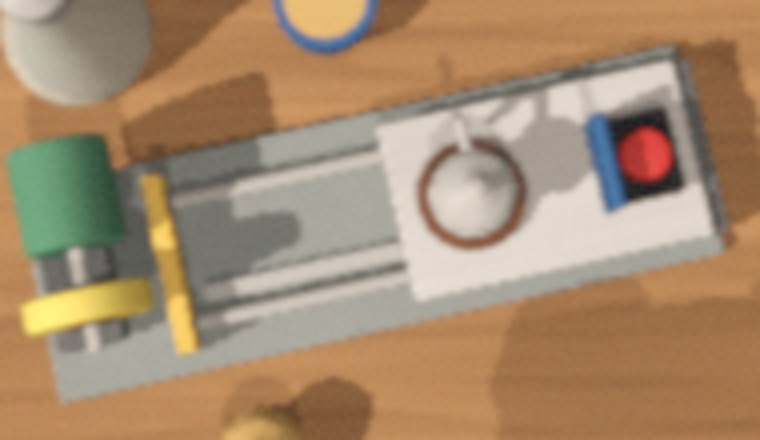

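The crop shows the rail tilted about 11° from world y. The button is at crop (645,155), the guard at (607,163), and the mount is well ahead of both. That puts the button near (0.599,-0.170), which the carriage outline confirms at (0.599,-0.168). I'll move at the current height with the fingers shut and turned 3° so that tool y lies along the rail.

```bash
python3 -m handwheel '{"delta_pos":[[0.3,-0.2,0],[0.7,-0.46,0],[0.7,-0.46,0],[0.7,-0.46,0],[0.7,-0.46,0],[0.7,-0.46,0],[0.7,-0.46,0],[0.7,-0.46,0]],"turn":[[0,0,0.36],[0,0,0],[0,0,0],[0,0,0],[0,0,0],[0,0,0],[0,0,0],[0,0,0]],"gripper":[-1,-1,-1,-1,-1,-1,-1,-1]}'
python3 -m handwheel '{"delta_pos":[[0.7,-0.46,0],[0.7,-0.46,0],[0.7,-0.46,0],[0.7,-0.46,0],[0.7,-0.46,0],[0.7,-0.46,0],[0.5,-0.33,0],[0,0,0]],"turn":[[0,0,0],[0,0,0],[0,0,0],[0,0,0],[0,0,0],[0,0,0],[0,0,0],[0,0,0]],"gripper":[-1,-1,-1,-1,-1,-1,-1,-1]}'
cat > rel.py <<'E'
from h import *
s=bot.get_state();R=np.array(s["orientation"]);p=np.array(s["tool_pos"])
print(s["time"],p.round(4),R.round(3).tolist(),np.round(s["force"],1),s["grip_width"])
print("to button, tool axes units:",(R.T@(np.array([.5985,-.170,.074])-p)/.05).round(2))
E
python3 rel.py
```

```text
time: 2.0
tool_pos: [0.3749, -0.3871, 0.2315]
orientation: [[0.982, 0.191, 0.0], [0.191, -0.982, -0.0], [0.0, 0.0, -1.0]]
force: [0.6, 0.1, 0.5]
grip_width: 0.001
finger_force: 0.0
time: 3.0
tool_pos: [0.5768, -0.1884, 0.231]
orientation: [[0.981, 0.195, 0.0], [0.195, -0.981, 0.002], [0.001, -0.002, -1.0]]
force: [-0.3, -0.1, 0.5]
grip_width: 0.004
finger_force: 0.0
3.0 [ 0.5768 -0.1884  0.231 ] [[0.981, 0.195, 0.0], [0.195, -0.981, 0.002], [0.001, -0.002, -1.0]] [-0.3 -0.1  0.5] 0.004458383648147051
to button, tool axes units: [ 0.5  -0.27  3.14]
```

```bash
python3 -m handwheel '{"delta_pos":[[0.5,-0.27,0.3],[0,0,0.7],[0,0,0.7],[0,0,0.5],[0,0,0.2],[0,0,0]],"turn":[[0,0,0],[0,0,0],[0,0,0],[0,0,0],[0,0,0],[0,0,0]],"gripper":[-1,-1,-1,-1,-1,-1]}'
python3 rel.py
python3 - <<'E'
from h import *
s=bot.get_state();p=np.array(s["tool_pos"])
im=bot.camera("scene");t=bot.camera("top")
a=cv2.resize(im[100:230,220:370],(600,520),interpolation=cv2.INTER_CUBIC)
for P,c in((p,(0,255,0)),([.5985,-.17,.074],(255,255,0)),([.5937,-.1455,.085],(255,255,255))):
    q=(proj("scene",P)-[220,100])*4;cv2.circle(a,tuple(int(x) for x in q),3,c,-1)
cv2.imwrite("pics/s1.png",a[:,:,::-1])
b=cv2.resize(t[160:260,320:440],(600,500),interpolation=cv2.INTER_CUBIC);cv2.imwrite("pics/t1.png",b[:,:,::-1])
E
```

```text
time: 3.75
tool_pos: [0.5968, -0.1743, 0.1113]
orientation: [[0.982, 0.19, -0.001], [0.19, -0.982, -0.0], [-0.001, -0.0, -1.0]]
force: [0.0, 0.2, -0.7]
grip_width: 0.003
finger_force: 0.0
3.75 [ 0.5968 -0.1743  0.1113] [[0.982, 0.19, -0.001], [0.19, -0.982, -0.0], [-0.001, -0.0, -1.0]] [ 0.   0.2 -0.7] 0.0034361077157050095
to button, tool axes units: [ 0.05 -0.08  0.75]
```

View pics/s1.png

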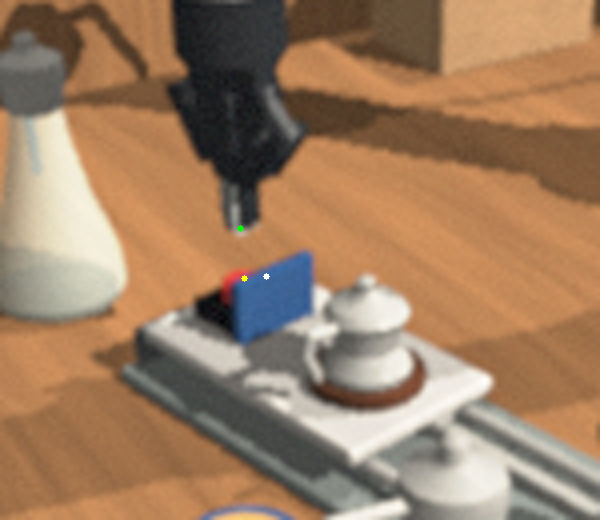

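View pics/t1.png

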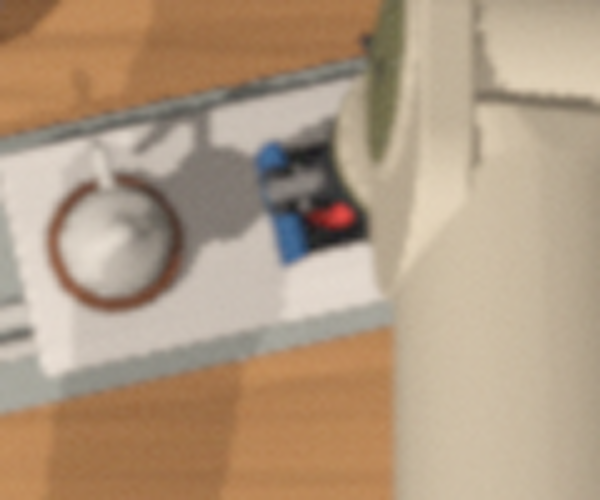

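Run:
```python
from h import *
u=np.array([-.191,.982,0]);n=np.array([.982,.191,0]);b=np.array([.5985,-.17,0])
z=lambda h:np.array([0,0,h])
S=lambda P:((proj("scene",P)-[220,100])*4).round();T=lambda P:((proj("top",P)-[320,160])*5).round()
for k,P in dict(gtopL=b+25*u/1e3+n*.035+z(.096),gtopR=b+25*u/1e3-n*.035+z(.096),gbotL=b+35*u/1e3+n*.035+z(.046),butL=b+n*.018+z(.074),butback=b-u*.018+z(.074),but=b+z(.074),tcp=np.array(bot.get_state()["tool_pos"]),tcp60=np.array(bot.get_state()["tool_pos"])+z(.06)).items(): print(k,S(P),T(P))
```

```text
gtopL [226. 279.] [279. 135.]
gtopR [304. 246.] [308. 259.]
gbotL [239. 348.] [250. 151.]
butL [225. 287.] [324. 160.]
butback [229. 270.] [362. 185.]
but [244. 278.] [331. 191.]
tcp [240. 227.] [350. 185.]
tcp60 [235. 147.] [370. 172.]
```

The scene view shows the fingertips at (240,228), matching the projected TCP. The guard and button edges lie within about 2–3 mm of prediction. The grey part over the guard in the top view is the gripper's knuckle, higher up. I'll descend onto the button.

```bash
python3 -m handwheel '{"delta_pos":[[0.05,-0.1,0.2],[0,0,0.4],[0,0,0.1],[0,0,0]],"turn":[[0,0,0],[0,0,0],[0,0,0],[0,0,0]],"gripper":[-1,-1,-1,-1]}'
python3 -m handwheel '{"delta_pos":[[0,0,0.06],[0,0,0.06],[0,0,0]],"turn":[[0,0,0],[0,0,0],[0,0,0]],"gripper":[-1,-1,-1]}'; python3 rel.py
```

```text
time: 4.35
tool_pos: [0.5987, -0.168, 0.0763]
orientation: [[0.982, 0.191, -0.0], [0.191, -0.982, 0.0], [-0.0, -0.0, -1.0]]
force: [0.1, 0.7, 0.5]
grip_width: 0.001
finger_force: 0.0
time: 4.72
tool_pos: [0.5995, -0.1683, 0.071]
orientation: [[0.982, 0.191, 0.002], [0.191, -0.982, -0.0], [0.002, 0.001, -1.0]]
force: [1.0, -0.2, 2.9]
grip_width: 0.002
finger_force: 1.6
4.725 [ 0.5995 -0.1683  0.071 ] [[0.982, 0.191, 0.002], [0.191, -0.982, -0.0], [0.002, 0.001, -1.0]] [ 1.  -0.2  2.9] 0.0015436784242687932
to button, tool axes units: [-0.03  0.03 -0.06]
```

```bash
python3 -m handwheel '{"delta_pos":[[0,0,0.06],[0,0,0.05],[0,0,0]],"turn":[[0,0,0],[0,0,0],[0,0,0]],"gripper":[-1,-1,-1]}'
```

```text
time: 5.1
tool_pos: [0.5995, -0.1684, 0.0661]
orientation: [[0.982, 0.191, 0.002], [0.191, -0.982, -0.001], [0.002, 0.001, -1.0]]
force: [0.1, 0.1, 11.7]
grip_width: -0.002
finger_force: 5.4
```

The button is fully down at 11.7 N. Now the gentle push along −tool y.

```bash
python3 -m handwheel '{"delta_pos":[[0,-0.06,0],[0,-0.06,0],[0,-0.06,0],[0,-0.06,0],[0,-0.06,0],[0,0,0]],"turn":[[0,0,0],[0,0,0],[0,0,0],[0,0,0],[0,0,0],[0,0,0]],"gripper":[-1,-1,-1,-1,-1,-1]}'
```

```text
time: 5.85
tool_pos: [0.5966, -0.1539, 0.0661]
orientation: [[0.982, 0.191, 0.002], [0.191, -0.982, -0.001], [0.002, 0.001, -1.0]]
force: [-1.2, -1.1, 11.0]
grip_width: 0.001
finger_force: 5.4
```

```bash
python3 -m handwheel '{"delta_pos":[[0,-0.1,0],[0,-0.12,0],[0,-0.12,0],[0,-0.12,0],[0,-0.12,0],[0,-0.12,0],[0,-0.12,0],[0,-0.1,0]],"turn":[[0,0,0],[0,0,0],[0,0,0],[0,0,0],[0,0,0],[0,0,0],[0,0,0],[0,0,0]],"gripper":[-1,-1,-1,-1,-1,-1,-1,-1]}'
```

```text
time: 6.85
tool_pos: [0.5876, -0.1092, 0.0661]
orientation: [[0.982, 0.19, 0.002], [0.19, -0.982, -0.001], [0.001, 0.002, -1.0]]
force: [-2.0, -2.3, 11.8]
grip_width: -0.001
finger_force: 5.7
```

```bash
python3 -m handwheel '{"delta_pos":[[0,-0.14,0],[0,-0.16,0],[0,-0.16,0],[0,-0.16,0],[0,-0.16,0],[0,-0.16,0],[0,-0.16,0],[0,-0.1,0]],"turn":[[0,0,0],[0,0,0],[0,0,0],[0,0,0],[0,0,0],[0,0,0],[0,0,0],[0,0,0]],"gripper":[-1,-1,-1,-1,-1,-1,-1,-1]}'
python3 -m handwheel '{"delta_pos":[[0,-0.1,0],[0,-0.1,0],[0,-0.1,0],[0,-0.1,0],[0,0,0]],"turn":[[0,0,0],[0,0,0],[0,0,0],[0,0,0],[0,0,0]],"gripper":[-1,-1,-1,-1,-1]}'
python3 - <<'E'
from h import *
s=bot.get_state();p=np.array(s["tool_pos"]);print((p[:2]-[.5995,-.1684])@[-.191,.982])
im=bot.camera("scene");t=bot.camera("top")
a=cv2.resize(im[100:250,260:430],(680,600),interpolation=cv2.INTER_CUBIC)
cv2.imwrite("pics/s2.png",a[:,:,::-1])
E
```

```text
time: 7.85
tool_pos: [0.5757, -0.0501, 0.066]
orientation: [[0.982, 0.19, 0.001], [0.19, -0.982, -0.001], [0.0, 0.001, -1.0]]
force: [-4.5, -2.9, 14.2]
grip_width: 0.002
finger_force: 6.9
time: 8.48
tool_pos: [0.5716, -0.0298, 0.066]
orientation: [[0.982, 0.191, -0.0], [0.191, -0.982, -0.001], [-0.0, 0.001, -1.0]]
force: [-6.1, 0.4, 15.4]
grip_width: -0.001
finger_force: 7.7
0.14138970521264232
```

View pics/s2.png

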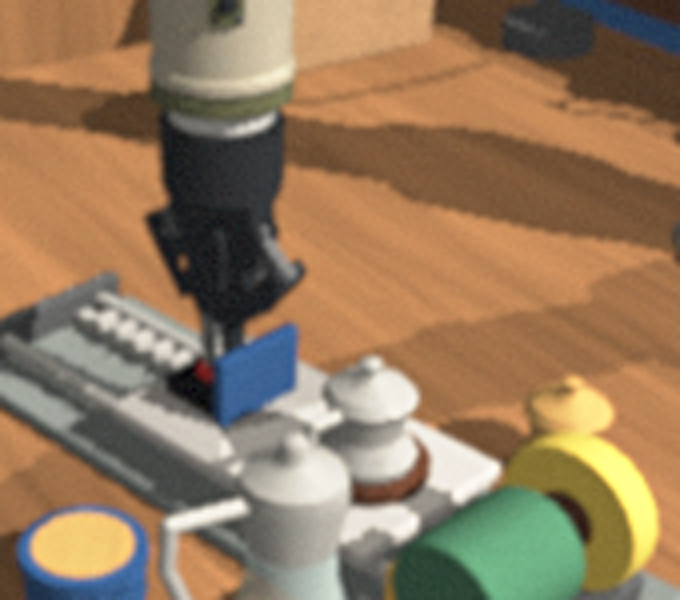

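The picture shows the carriage moved well along, with the finger on the button behind the guard (220,350) and the mount clear. I'll continue gently, easing slightly toward −x to relieve the sideways force.

```bash
python3 -m handwheel '{"delta_pos":[[-0.01,-0.08,0],[-0.01,-0.08,0],[-0.01,-0.08,0],[-0.01,-0.06,0],[-0.01,-0.04,0],[0,0,0]],"turn":[[0,0,0],[0,0,0],[0,0,0],[0,0,0],[0,0,0],[0,0,0]],"gripper":[-1,-1,-1,-1,-1,-1]}'
```

```text
time: 9.32
tool_pos: [0.568, -0.0134, 0.0661]
orientation: [[0.982, 0.191, 0.004], [0.191, -0.982, 0.0], [0.004, 0.001, -1.0]]
force: [4.5, -0.2, 7.2]
grip_width: 0.001
finger_force: 3.5
```

```bash
python3 -m handwheel '{"delta_pos":[[0.01,-0.05,0.01],[0,-0.05,0],[0,-0.05,0],[0,0,0]],"turn":[[0,0,0],[0,0,0],[0,0,0],[0,0,0]],"gripper":[-1,-1,-1,-1]}'
```

```text
time: 9.82
tool_pos: [0.5671, -0.0092, 0.066]
orientation: [[0.982, 0.188, 0.004], [0.188, -0.982, -0.003], [0.004, 0.004, -1.0]]
force: [1.2, -8.0, 10.9]
grip_width: -0.002
finger_force: 5.9
```

```bash
python3 -m handwheel '{"delta_pos":[[0,-0.05,0],[0,-0.05,0],[0,0,0],[0,0,0]],"turn":[[0,0,0],[0,0,0],[0,0,0],[0,0,0]],"gripper":[-1,-1,-1,-1]}'
python3 - <<'E'
from h import *
t=bot.camera("top");bot.camera("scene")
im=t[160:260,225:400];cv2.imwrite("pics/t2.png",cv2.resize(im,(770,440),interpolation=cv2.INTER_CUBIC)[:,:,::-1])
E
```

```text
time: 10.32
tool_pos: [0.5661, -0.0043, 0.066]
orientation: [[0.982, 0.188, 0.004], [0.188, -0.982, -0.003], [0.003, 0.004, -1.0]]
force: [1.5, -6.6, 13.0]
grip_width: -0.003
finger_force: 5.9
```

View pics/t2.png

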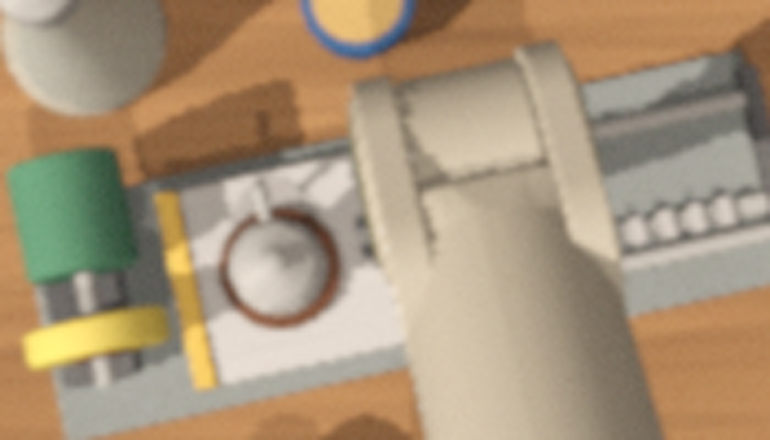

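The carriage's leading edge sits against the yellow stop (about (190,270) in the crop). The 6.6 N resistance, well over the 2 N sliding friction, confirms it. I'll pause, then lift straight up and clear.

```bash
python3 -m handwheel '{"delta_pos":[[0,0,0],[0,0,0],[0,0,-0.1],[0,0,-0.1],[0,0,-0.1],[0,0,-0.2],[0,0,-0.5],[0,0,-0.7]],"turn":[[0,0,0],[0,0,0],[0,0,0],[0,0,0],[0,0,0],[0,0,0],[0,0,0],[0,0,0]],"gripper":[-1,-1,-1,-1,-1,-1,-1,-1]}'
python3 -m handwheel '{"delta_pos":[[0,0,-0.7],[0,0,-0.7],[-0.5,0.5,-0.3],[-0.7,0.7,0],[-0.7,0.7,0],[-0.5,0.7,0],[0,0.5,0],[0,0,0]],"turn":[[0,0,0],[0,0,0],[0,0,0],[0,0,0],[0,0,0],[0,0,0],[0,0,0],[0,0,0]],"gripper":[-1,-1,-1,-1,-1,-1,-1,-1]}'
python3 - <<'E'
from h import *
t=bot.camera("top")
im=t[150:280,225:460];cv2.imwrite("pics/t3.png",cv2.resize(im,(799,442),interpolation=cv2.INTER_CUBIC)[:,:,::-1])
E
```

```text
time: 11.42
tool_pos: [0.5633, 0.0003, 0.1496]
orientation: [[0.981, 0.192, -0.002], [0.192, -0.981, 0.002], [-0.002, -0.002, -1.0]]
force: [0.6, 0.1, 0.4]
grip_width: -0.002
finger_force: 0.0
time: 12.42
tool_pos: [0.4758, -0.1772, 0.2346]
orientation: [[0.982, 0.188, 0.0], [0.188, -0.982, 0.001], [0.0, -0.001, -1.0]]
force: [0.7, 0.1, 0.5]
grip_width: 0.002
finger_force: 0.0
```

View pics/t3.png

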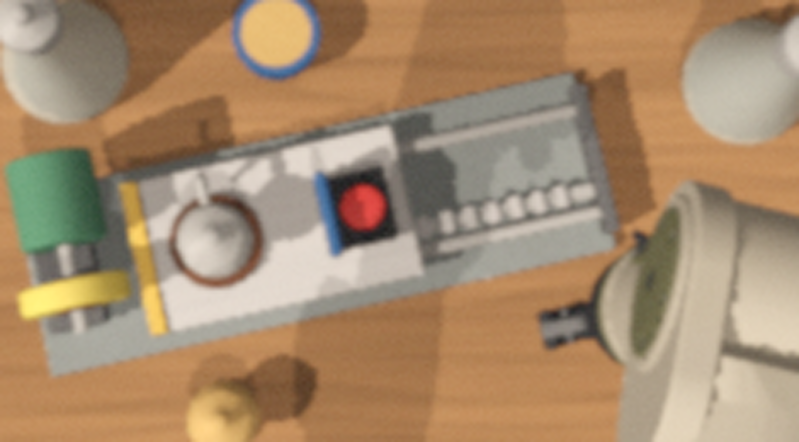

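The carriage rests against the stop (about (150,260)), the red button is free at (362,207), the loose things stand in place, and the gripper is clear.

Run:
```python
from h import *
t=bot.camera("top");im=cv2.cvtColor(t,cv2.COLOR_RGB2HSV).astype(int);m=((im[...,0]<6)|(im[...,0]>174))&(im[...,1]>170)&(im[...,2]>120);m[:,:320]=m[:,400:]=0
p=np.argwhere(m).mean(0)[::-1];P=atz("top",p,.074);print("travel",(P[:2]-[.5988,-.1698])@[-.191,.982])
print(bot.close_job())
```

```text
travel 0.1584495020484538
the job is handed in; nothing more can be done
None
```

The job is handed in: the carriage was pushed to the yellow stop with the button held down and the button then let up; the last picture measured 158 mm of travel (camera good to about 2 mm), with the loose things in place and the gripper clear.

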